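# Wind up the router lift with its crank

### The job

Raise the bit of the router lift: pick up the longer of the two cranks by its handle, fit its square socket fully home on the lift's square shaft, and wind it clockwise (seen from above) two full turns. Leave the crank standing on the shaft and let go; leave the short crank where it lies.

Things in the scene. Friction and masses are not known exactly. Their poses are not given: they have to be found in the camera images.
- crank_grip (a point): Centre of the round upright wooden handle (26 mm across, 60 mm tall, foot 35 mm above the hub's underside) of the longer crank, the one to use. The handle spins on its bolt with slight friction, so a gripper holding it need not turn while winding. Starts 65 mm above the table. Axes are the crank's: z up, x from hub to handle. The crank weighs about 0.28 kg and stands on its hub, arm level.
- crank_socket (a point): Centre of the underside of the longer crank's hub, a 42 mm square steel block 34 mm tall with a blind square socket underneath: 20 mm square, 28 mm deep, mouth flared to 30 mm, sides along this frame's x and y. Axes as crank_grip, which lies at x = +75, z = +65 mm here, at the end of a flat steel arm (6 mm thick, top 34 mm up). The hub stands on the table.
- stub_socket (a point): Centre of the underside of the short crank's hub; a bystander. Same 42 mm hub, but the arm is only 45 mm long and the handle 20 mm across and 36 mm tall (centre 53 mm up). z up, x from hub to handle.
- lift: Router lift, fixed to the table: plywood cabinet with an aluminium top 230 x 300 mm, 110 mm above the table. Origin centre of its underside, x away from the robot. In its frame: winding shaft at x -45, y +60 mm; router bit at x +25, y -60 mm, at most 50 mm tall; wooden fence across the far side, 40 mm tall, its face at x +76 mm.
- shaft_foot (a point): Foot of the upright square winding shaft, on its axis, on top of a round collar 36 mm across; 116 mm above the table. The shaft is 16 mm square and rises 28 mm from here, its top 10 mm tapering to 6 mm square. z up; x, y square to its flats, turning with it. Crank home: hub standing on the collar, crank_socket at this point; any quarter turn fits, with some 15 degrees of play either way.
- lift_shaft (a joint): Turn of the winding shaft, rad: grows clockwise as seen from above, within 0.3 of 0 at the start, about 12.6 after two full turns. Turns stiffly (about 0.12 N m), stays where it is left, raises the bit 10 mm a turn; it runs on past two turns to a stop at 18.8.
Mind the look-alikes: they are no part of the job. Leave any turquoise look-alike of the part that bears crank_grip alone.

How it is judged:
By the outcome, as a careful person would: the job done as asked, in the order asked, and still so for the second after the job is handed in, with the robot touching nothing.
It also fails if it takes over 72 s, if anything falls off the work surface, if the arm or the gripper's body presses on something with over 40 N, if the wrist force passes 120 N, or if a joint passes its speed limit or range.

### The arm

A 6-joint arm with a two-finger parallel gripper is mounted at the origin on a cart in front of the work surface, level with it; the furniture and walls round the work are solid. World frame = base frame: x ahead of the robot, y to its left, z up, the work surface at z = 0. Lengths are in m, angles in degrees, forces in N, time in s.
With the tool pointing down it reaches from about 0.35 to 0.775 m from the base axis. Payload 7.3 kg.
Tool frame: the origin (TCP) lies midway between the tips of the shut fingers; the grasp point (between the pads) lies 19 mm behind it; z points along the fingers, y is the line along which they close (so a half turn about z gives the same grasp; the last joint's range is limited). The gripper opens to 92 mm and grips with 3 to 60 N. Pads are 19 mm wide; open, the fingers measure 130 mm over their backs; the gripper's body (75 mm by 190 mm) begins 47 mm behind the grasp point.
Start: joints at [58.671, 19.595, 87.324, -0, 73.075, -8.365], TCP at [0.205, 0.483, 0.227] pointing down, gripper open.
Joint ranges: [-145.02, 145.02], [-44.19, 115.74], [2.07, 154.8], [-57.11, 237.11], [16.16, 152.29], [-177.93, 177.93]. Speed limits (degrees/s): [147.25, 147.25, 180, 180, 180, 180].

### API

Orientations are given as [roll, pitch, yaw] about the fixed x, y, z axes, in that order (R = Rz(yaw) Ry(pitch) Rx(roll)).
In Python, from bench import robot, fingers, viewer, order, readout gives the robot as it stands. Calls block until the motion is done:
- robot.goto(position, orientation): joint-space move of the TCP to a pose.
- robot.movel(position, frame=None, v=0.15): straight line of the TCP; frame=None keeps the orientation; v is the mean speed in m/s.
- robot.set_joints(angles): joint-space move.
- fingers.gripper_to(opening, f_grip=None): opening from 0.0 (shut) to 1.0 (fully open); f_grip is the grip in N (None keeps the last); returns when the fingers have stopped.
- robot.pause(seconds).
- robot.ik(position, orientation): joint angles nearest the present ones, or None.
- viewer.read_camera(name): name is "scene" or "top" or "wrist"; returns (picture, depth): 420x560x3 uint8, blue, green, red; 420x560 float32, m along the optical axis (not along the pixel's ray), 0 where there is no reading.
- viewer.calibration(name): a dict with "fx", "fy", "cx", "cy" (pixels), "dist" ([k1, k2, p1, p2, k3] as OpenCV has them; the pictures are not rectified), "R" (3x3) and "t" (3): a world point X has camera coordinates R X + t. Camera axes: x right, y down, z forward; pixel columns grow to the right and rows downward; lengths in m; the calibration is good to about 2 mm. A picture is of the moment at which its call begins: read the wrist's pose just before it. calibration takes no time and is no camera call; for the wrist camera it gives the pose at the moment of the call.
A pose or a line that the arm cannot do raises robot.Unreachable and nothing moves.
- order.hand_in(): hands the job in; it is judged then, once.
Readings, each from a call of its own:
- readout.read_clock(): time.
- readout.read_qpos(): joint angles.
- readout.read_joint_velocities(): joint speeds.
- readout.read_joint_torque(): joint torques, N m.
- readout.read_position(): TCP position.
- readout.read_eef_rot(): TCP orientation.
- readout.read_wrist_force(): force on the tool from outside, world axes, zero at the start.
- readout.read_torque(): the same for the moment, N m.
- readout.read_width(): opening from 0.0 (shut) to 1.0 (fully open).
- readout.read_grasp_force(): force on a finger pad.
Only numpy, scipy, OpenCV 4.12 (cv2) and the standard library are available. Lean on these libraries where they do the work, as an engineer would, in place of code of your own. Each camera call takes 0.05 s, during which the arm holds its last target. There are 200 camera calls.

## Working session

There is one attempt and no reset: what is moved stays moved. The work goes in short steps, each a Python script; the robot and the scene stay as the last script left them, time stands still between calls to the robot, and variables do not carry over. Pictures are saved under pics/ and viewed, at most 12 in all, crops included, and the job is handed in when it is done.

```bash
mkdir -p pics; ls
python3 - <<'E'
from bench import robot, fingers, viewer, order, readout
import cv2, numpy as np
for n in ("scene","top"):
    p,d=viewer.read_camera(n); cv2.imwrite(f"pics/{n}0.png",p); np.save(f"pics/{n}0.npy",d)
    c=viewer.calibration(n); print(n,{k:np.round(v,3).tolist() for k,v in c.items()})
print(readout.read_clock())
E
```

```text
pics
scene {'fx': 392.366, 'fy': 392.366, 'cx': 282.326, 'cy': 209.873, 'dist': [0.003, 0.0, 0.0, 0.0, 0.0], 'R': [[-0.743, -0.669, 0.012], [-0.465, 0.504, -0.727], [0.481, -0.546, -0.686]], 't': [0.399, 0.403, 0.597]}
top {'fx': 448.809, 'fy': 448.809, 'cx': 279.709, 'cy': 207.906, 'dist': [0.051, 0.0, 0.0, 0.0, 0.0], 'R': [[-0.023, -1.0, -0.0], [-0.99, 0.023, -0.139], [0.139, -0.003, -0.99]], 't': [-0.072, 0.626, 1.061]}
0.1
```

View pics/top0.png

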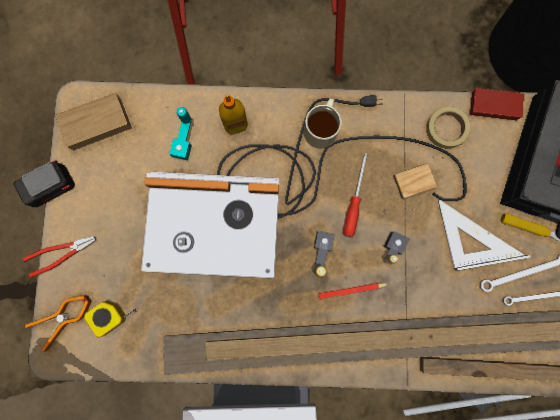

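View pics/scene0.png

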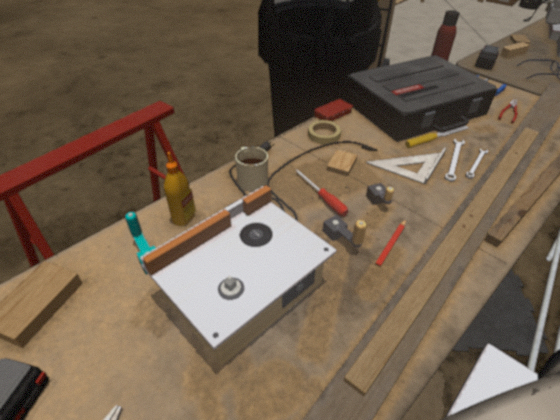

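The top view shows the lift with the shaft at (183,242) and bit at (238,214). The long crank has its hub at (325,241) and handle at (321,271). The short crank is at (397,243), and the turquoise look-alike is at (182,130). Next I'll zoom in and rough out positions.

```bash
cat > h.py <<'E'
from bench import robot, fingers, viewer, order, readout
import cv2, numpy as np
def ray(name,px,c=None):
    c=c or viewer.calibration(name); R=np.array(c["R"]);t=np.array(c["t"])
    K=np.array([[c["fx"],0,c["cx"]],[0,c["fy"],c["cy"]],[0,0,1.]])
    u=cv2.undistortPoints(np.array(px,float).reshape(-1,1,2),K,np.array(c["dist"]))[:,0]
    return -R.T@t, np.c_[u,np.ones(len(u))]@R
def onplane(name,px,z,c=None):
    o,d=ray(name,px,c); s=(z-o[2])/d[:,2]; return o+d*s[:,None]
def proj(name,X,c=None):
    c=c or viewer.calibration(name)
    K=np.array([[c["fx"],0,c["cx"]],[0,c["fy"],c["cy"]],[0,0,1.]])
    return cv2.projectPoints(np.array(X,float).reshape(-1,1,3),cv2.Rodrigues(np.array(c["R"]))[0],np.array(c["t"]),K,np.array(c["dist"]))[0][:,0]
E
python3 - <<'E'
from h import *
p=cv2.imread("pics/top0.png")
cv2.imwrite("pics/crop1.png",cv2.resize(p[165:285,140:340],None,fx=4,fy=4,interpolation=cv2.INTER_CUBIC))
print("hub",onplane("top",[[325,241]],.034),"handle",onplane("top",[[321,271]],.095),"shaft",onplane("top",[[183,242]],.14))
print("lift corners",onplane("top",[[148,188],[143,270],[274,277],[279,192]],.11))
print("short",onplane("top",[[397,243]],.034),onplane("top",[[394,259]],.07))
E
```

```text
hub [[ 0.54114559 -0.19573918  0.034     ]] handle [[ 0.46869877 -0.17773792  0.095     ]] shaft [[0.53953239 0.1297878  0.14      ]]
lift corners [[ 0.66860369  0.21772168  0.11      ]
 [ 0.4807337   0.22531459  0.11      ]
 [ 0.45770271 -0.06970986  0.11      ]
 [ 0.6524228  -0.0854164   0.11      ]]
short [[ 0.53248111 -0.37134687  0.034     ]] [[ 0.49306056 -0.3526237   0.07      ]]
```

View pics/crop1.png

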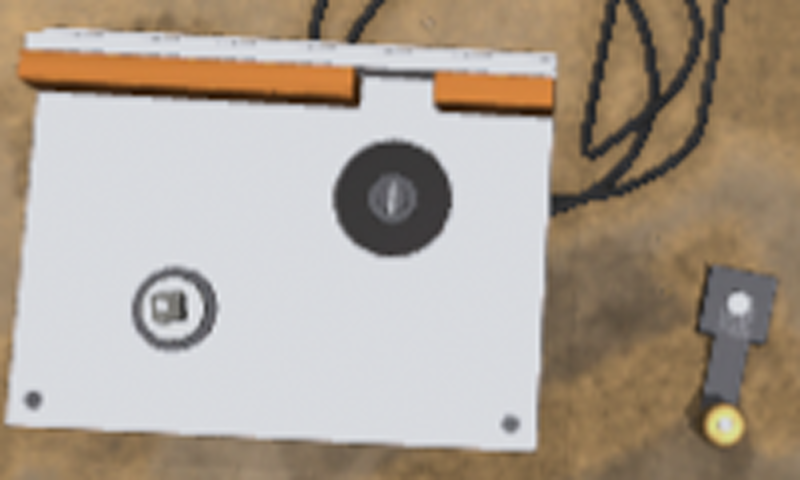

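The shaft is near (0.54, 0.13) and the crank runs from hub (0.541,-0.196) to handle (0.469,-0.178). I'll take closer wrist views over the shaft, then over the crank.

Run:
```python
from h import *
print(readout.read_eef_rot(), readout.read_clock())
c=viewer.calibration("wrist"); R=np.array(c["R"]); print("cam pos",-R.T@np.array(c["t"]),"fwd",R[2],"right",R[0])
import pickle
for n,(x,y,psi) in {"sh":(.50,.12,76),"cr":(.49,-.18,76)}.items():
    robot.goto([x,y,.34],[180,0,psi]); robot.pause(.2)
    c=viewer.calibration("wrist"); p,d=viewer.read_camera("wrist")
    cv2.imwrite(f"pics/w_{n}.png",p); pickle.dump(c,open(f"pics/w_{n}.pkl","wb"))
    print(n,proj("wrist",[[.54,.13,.14],[.541,-.196,.034],[.469,-.178,.095]],c).round(),readout.read_clock(),np.round(readout.read_qpos(),1))
```

```text
[-1.79925164e+02 -1.10413602e-02  1.57035806e+02] 0.1
cam pos [0.13989568 0.50975808 0.38311099] fwd [ 0.2369372  -0.10217804 -0.96613685] right [ 0.39085321  0.92045181 -0.00149285]
sh [[315. 166.]
 [356. 370.]
 [310. 401.]] 2.1083 [ 5.  14.9 76.3  0.  88.9 18.9]
cr [[ 244. -216.]
 [ 319.  172.]
 [ 259.  181.]] 3.5083 [-28.5  15.7  75.1   0.   89.2 -14.6]
```

View pics/w_sh.png

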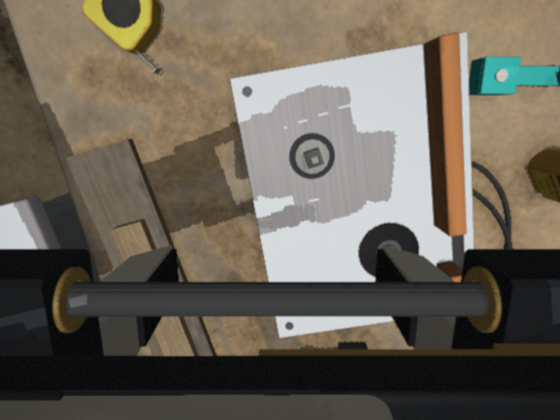

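View pics/w_cr.png

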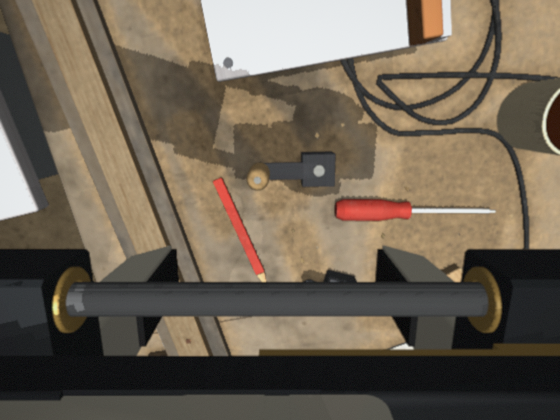

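The wrist view over the lift shows the shaft near (312,157), with the collar ring around it. Over the crank, the hub top is at (319,170), the handle top at (258,180), and the arm lies nearly along the image's horizontal axis. Next I'll measure the contours and zoom in on the shaft.

Run:
```python
from h import *
import pickle
c=pickle.load(open("pics/w_sh.pkl","rb")); p=cv2.imread("pics/w_sh.png")
a=cv2.resize(p[125:190,275:350],None,fx=8,fy=8,interpolation=cv2.INTER_CUBIC)
k=pickle.load(open("pics/w_cr.pkl","rb")); q=cv2.imread("pics/w_cr.png")
g=cv2.cvtColor(p,cv2.COLOR_BGR2GRAY)
# collar ring: dark annulus
m=np.zeros_like(g); m[125:190,275:350]=(g[125:190,275:350]<95)*255
cs,_=cv2.findContours(m,cv2.RETR_EXTERNAL,cv2.CHAIN_APPROX_NONE)
cc=max(cs,key=cv2.contourArea); e=cv2.fitEllipse(cc); print("ring",e, onplane("wrist",[e[0]],.110,c),onplane("wrist",[e[0]],.116,c))
# lift plate corners via white mask in w_sh for yaw: long screws
# hub top: neutral dark
hs=q[140:205,290:350].astype(int); m2=np.zeros(q.shape[:2],np.uint8)
m2[140:205,292:350]=((hs[:,2:].max(2)<75)&(hs[:,2:].max(2)-hs[:,2:].min(2)<15))*255
m2=cv2.morphologyEx(m2,cv2.MORPH_OPEN,np.ones((5,5)))
cs,_=cv2.findContours(m2,cv2.RETR_EXTERNAL,cv2.CHAIN_APPROX_NONE); h=max(cs,key=cv2.contourArea); r=cv2.minAreaRect(h); print("hub rect",r)
hub=onplane("wrist",[[319,170],r[0]],.034,k); hd=onplane("wrist",[[258,180]],.095,k); print(hub,hd)
for H in (hub[0],hub[1]): v=hd[0]-H; print("len",np.hypot(*v[:2]),"yaw",np.degrees(np.arctan2(v[1],v[0])))
b=cv2.resize(q[140:205,240:350],None,fx=7,fy=7,interpolation=cv2.INTER_CUBIC)[:, :]
cv2.imwrite("pics/crop2.png",a); 
cv2.imwrite("pics/crop3.png",b)
```

```text
ring ((311.5594482421875, 155.52720642089844), (43.450531005859375, 44.413818359375), 31.399370193481445) [[0.54040555 0.13679719 0.11      ]] [[0.54001985 0.13758356 0.116     ]]
hub rect ((311.2757873535156, 175.0024871826172), (46.313114166259766, 28.999534606933594), 39.17366027832031)
[[ 0.54127072 -0.19285461  0.034     ]
 [ 0.53037762 -0.19674304  0.034     ]] [[ 0.46861887 -0.17682614  0.095     ]]
len 0.0743989427149783 yaw 167.55868873248573
len 0.06489088143728382 yaw 162.12573689185467
```

View pics/crop2.png

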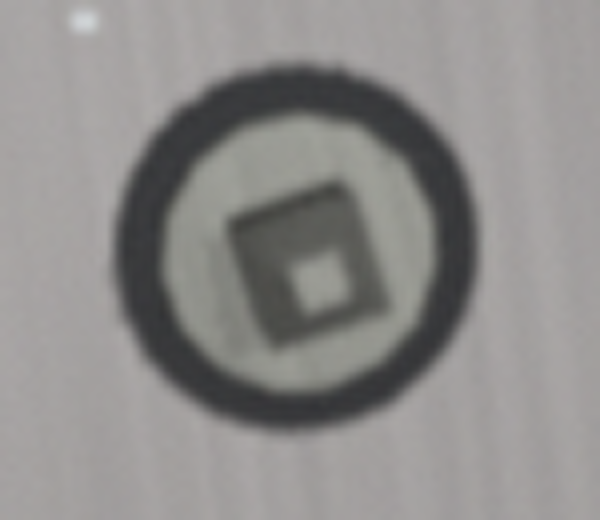

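View pics/crop3.png

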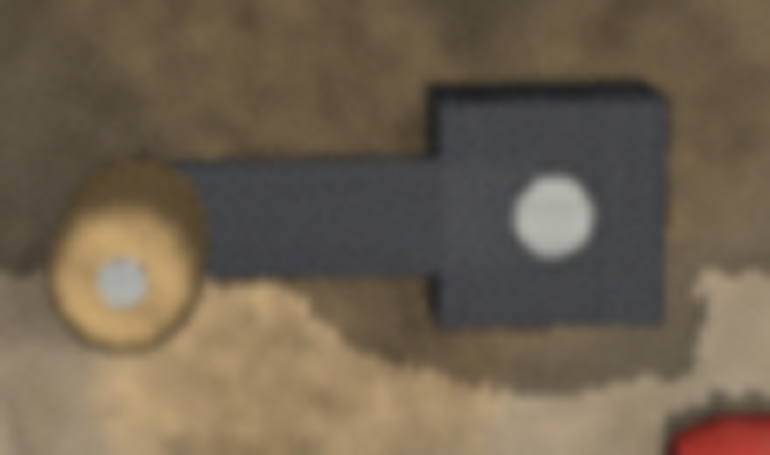

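The crop shows the square shaft with its four flats clearly visible: shoulder corners at (228,220), (345,182), (390,310) and (272,350), and the tip around (320,281). In the crank crop, the hub top's corners run (438,100) to (663,325) and the handle bolt is at (121,283).

Run:
```python
from h import *
import pickle
c=pickle.load(open("pics/w_sh.pkl","rb")); k=pickle.load(open("pics/w_cr.pkl","rb"))
f=lambda P,s,o:(np.array(P,float)+.5)/s-.5+np.array(o)
def quad(P,nm):
    s=np.linalg.norm(np.roll(P,-1,0)-P,axis=1)*1e3; v=np.roll(P,-1,0)-P
    a=np.degrees(np.arctan2(v[:,1],v[:,0])); print(nm,P.mean(0).round(4),s.round(1),(a%90).round(1))
quad(onplane("wrist",f([(228,220),(345,182),(390,310),(272,350)],8,(275,125)),.134,c),"shoulder")
quad(onplane("wrist",f([(288,257),(342,247),(353,303),(300,315)],8,(275,125)),.144,c),"tip")
print("collar disc",onplane("wrist",f([(300,252)],8,(275,125)),.116,c))
quad(onplane("wrist",f([(438,100),(665,100),(663,325),(437,325)],7,(240,140)),.034,k),"hub")
A=onplane("wrist",f([(200,160),(435,157),(210,278),(435,275)],7,(240,140)),.034,k)
for i in (0,2): v=A[i]-A[i+1]; print("arm yaw",np.degrees(np.arctan2(v[1],v[0])))
print("handle top bolt/disc",onplane("wrist",f([(121,283),(126,278)],7,(240,140)),.095,k))
g=lambda P:f(P,4,(140,165))
print("top: ring",onplane("top",g([(174,308)]),.112),"tip",onplane("top",g([(167,307)]),.144),"hub",onplane("top",g([(738,305)]),.034),"handle",onplane("top",g([(724,425)]),.095))
```

```text
shoulder [0.5399 0.1374 0.134 ] [14.9 16.8 15.3 17. ] [4.  7.1 5.  5.8]
tip [0.5403 0.1367 0.144 ] [6.5 6.9 6.5 7.1] [86.5 88.8 88.9 89.1]
collar disc [[0.54040443 0.13692151 0.116     ]]
hub [ 0.5403 -0.1928  0.034 ] [40.6 41.  41.4 41. ] [76.1 77.9 76.1 76.8]
arm yaw 166.799886288884
arm yaw 166.8424523020464
handle top bolt/disc [[ 0.46738884 -0.17652111  0.095     ]
 [ 0.46836097 -0.17593664  0.095     ]]
top: ring [[0.54229957 0.13549266 0.112     ]] tip [[0.54072331 0.13251344 0.144     ]] hub [[ 0.54149947 -0.19360475  0.034     ]] handle [[ 0.46900093 -0.17688789  0.095     ]]
```

Run:
```python
from h import *
fingers.gripper_to(1.0,40)
o=[180,0,76.8]
robot.goto([.4676,-.1762,.16],o); robot.movel([.4676,-.1762,.050],v=.1)
print(readout.read_wrist_force(),readout.read_position())
fingers.gripper_to(0.0,40); print("w",readout.read_width()*92,readout.read_grasp_force(),readout.read_wrist_force())
robot.movel([.4676,-.1762,.27],v=.12); robot.pause(.2)
print(readout.read_wrist_force(),readout.read_torque(),readout.read_clock())
ps=[]
for n in ("scene","wrist","top"):
    p,_=viewer.read_camera(n); ps.append(p); cv2.imwrite(f"pics/l_{n}.png",p)
u,v=proj("scene",[[.50,-.18,.25]])[0].astype(int); u2,v2=proj("top",[[.50,-.18,.25]])[0].astype(int); print(u,v,u2,v2)
cut=lambda p,u,v:cv2.resize(p[max(0,v-60):max(0,v-60)+120,u-65:u+65],(400,369))
cv2.imwrite("pics/l_all.png",np.hstack([cut(ps[0],u,v),cv2.resize(ps[1],(400,369))]))
```

```text
[-0.35372744 -0.22517697  0.14160577] [ 0.46803064 -0.17642867  0.05058242]
w 25.031238119823918 39.9786129972199 [0.72340601 0.44381725 1.32534069]
[ 1.51507676  0.15764185 -2.93658908] [-0.0676541   0.29846329 -0.01417602] 8.9667
359 157 328 254
```

View pics/l_all.png

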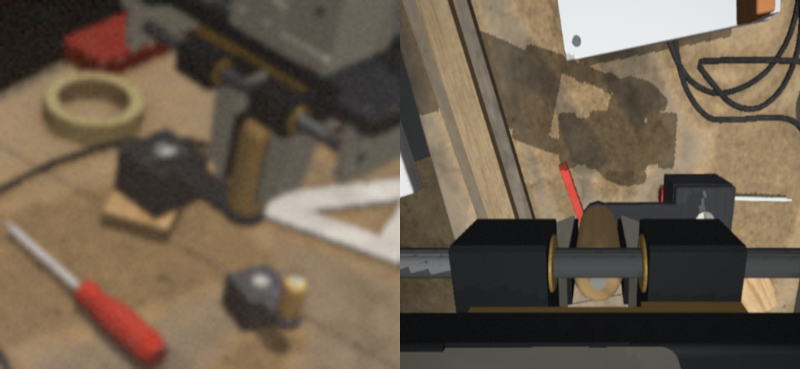

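The crank is held level and still square to the gripper. In the wrist half the hub is at about (700,200) and its edge is horizontal. I'll carry it over the shaft and check it there.

Run:
```python
from h import *
import pickle
S=np.array([.5404,.1363]); th=np.radians(185)
T=S+.075*np.array([np.cos(th),np.sin(th)])
robot.goto([*T,.225],[180,0,95]); robot.pause(.4)
print(readout.read_position(),readout.read_eef_rot(),readout.read_qpos().round(1) if hasattr(readout.read_qpos(),'round') else readout.read_qpos(),readout.read_wrist_force())
c=viewer.calibration("wrist"); p,_=viewer.read_camera("wrist"); cv2.imwrite("pics/o_w.png",p); pickle.dump(c,open("pics/o_w.pkl","wb"))
P=np.array(readout.read_position()); R=np.array([[np.cos(th),-np.sin(th)],[np.sin(th),np.cos(th)]])
hub=P[:2]-R@[.075,0]; 
for z in (P[2]-.0506,P[2]-.0166):
    X=[[*(hub+R@np.array(q)*.021),z] for q in ((1,1),(1,-1),(-1,-1),(-1,1))]; print(proj("wrist",X,c).round(1).tolist())
print("bolt/hub ctr",proj("wrist",[[*hub,P[2]-.0166]],c).round(1),"ring ctr",proj("wrist",[[*S,.116]],c))
crop=p[180:300,360:560]; cv2.imwrite("pics/o_crop.png",cv2.resize(crop,None,fx=4,fy=4,interpolation=cv2.INTER_CUBIC))
t,_=viewer.read_camera("top"); cv2.imwrite("pics/o_t.png",t)
print(readout.read_clock())
```

```text
[0.46583029 0.12932971 0.22504051] [1.79996764e+02 8.09887652e-04 9.49488700e+01] [ 6.4 15.3 93.7 -0.  70.9  1.5] [ 0.22743984 -0.51819572 -3.08129533]
[[367.1, 265.3], [371.6, 198.0], [444.2, 197.9], [436.2, 265.2]]
[[382.7, 291.5], [389.0, 213.6], [474.8, 213.4], [463.7, 291.4]]
bolt/hub ctr [[427.4 253.6]] ring ctr [[378.27190524 207.43377403]]
10.8
```

View pics/o_crop.png

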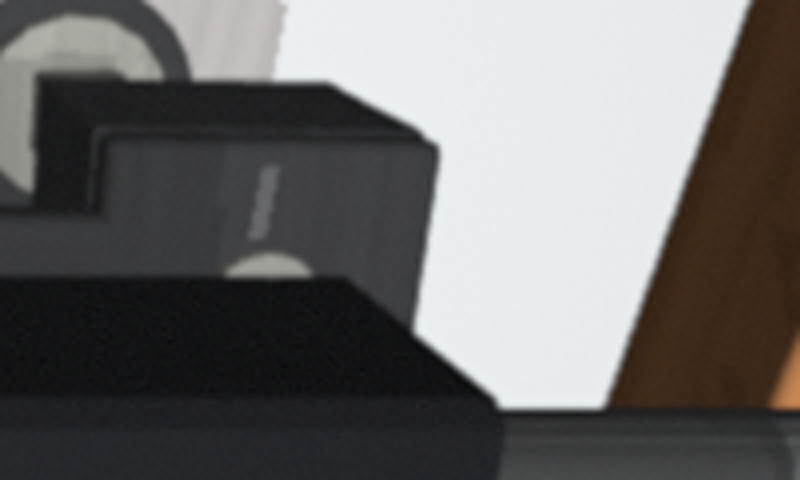

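The hub is within about 1 mm and 2° of where I predicted, and the ring shows the same small offset, so they line up with each other. I'll lower it in steps and watch the force.

Run:
```python
from h import *
P=np.array(readout.read_position())
S=np.array([.5404,.1363]); th=np.radians(185); T=S+.075*np.array([np.cos(th),np.sin(th)])
for z in (.195,.188,.182,.177,.173,.170,.168,.1665):
    robot.movel([*T,z],v=.05); robot.pause(.1)
    F=np.array(readout.read_wrist_force()); print(z,F.round(1),np.round(readout.read_torque(),2),np.round(readout.read_position(),4))
    if np.linalg.norm(F)>15: break
print(readout.read_clock())
a,_=viewer.read_camera("scene"); cv2.imwrite("pics/s1.png",a)
u,v=proj("scene",[[.52,.13,.16]])[0].astype(int)
cv2.imwrite("pics/s1c.png",cv2.resize(a[v-60:v+60,u-75:u+75],None,fx=5,fy=5,interpolation=cv2.INTER_CUBIC))
```

```text
0.195 [ 0.3  0.8 -2.8] [-0.11  0.16 -0.03] [0.4659 0.1298 0.1953]
0.188 [-0.1  0.5 -2.4] [-0.08  0.21  0.  ] [0.4657 0.1297 0.188 ]
0.182 [ 0.5  0.2 -2.8] [-0.1   0.24  0.  ] [0.4657 0.1298 0.182 ]
0.177 [-0.4 -0.7 -3. ] [-0.07  0.25 -0.02] [0.4657 0.1298 0.1769]
0.173 [-0.  -0.4 -2. ] [-0.08  0.21 -0.01] [0.4657 0.1298 0.173 ]
0.17 [ 0.2  0.8 -2.2] [-0.11  0.21  0.  ] [0.4657 0.1298 0.17  ]
0.168 [-0.6 -0.3 -2.8] [-0.12  0.21 -0.03] [0.4657 0.1298 0.168 ]
0.1665 [ 0.7 -0.5 -2.7] [-0.01  0.17  0.03] [0.4658 0.1298 0.1666]
14.1583
```

View pics/s1c.png

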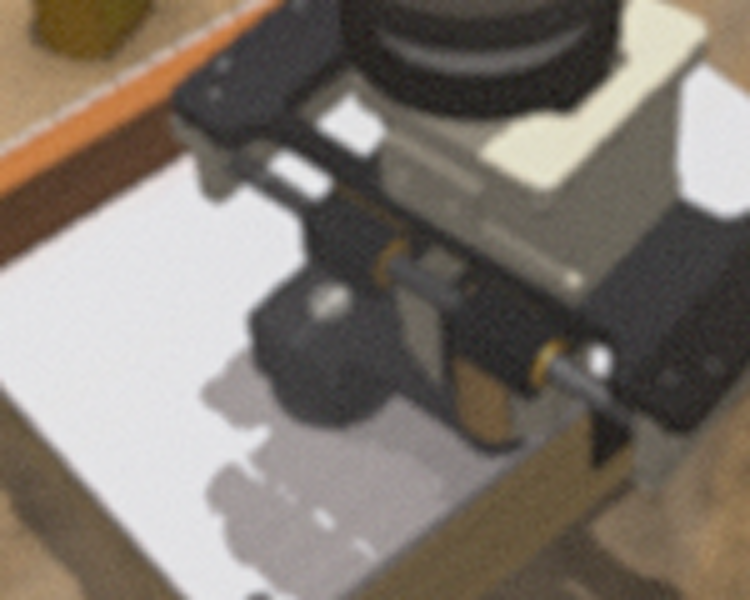

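It slid on with no contact force. Next I'll press lightly to confirm it is home, then wind the first part while logging forces.

```bash
cat >> h.py <<'E'
S=np.array([.5404,.1363])
def wind(a0,a1,z,step=15,v=.07,S=S,lim=25):
    n=int(np.ceil(abs(a1-a0)/step))
    for a in np.linspace(a0,a1,n+1)[1:]:
        t=np.radians(a); r=np.array([np.cos(t),np.sin(t)]); tg=np.array([r[1],-r[0]])  # cw tangent
        robot.movel([*(S+.075*r),z],v=v)
        F=np.mean([readout.read_wrist_force() for _ in range(3)],0)
        print(f"{a:.0f} rad {F[:2]@r:.1f} tan {F[:2]@tg:.1f} z {F[2]:.1f}")
        if np.linalg.norm(F)>lim: print("STOP"); return a
    return a1
E
python3 - <<'E'
from h import *
T=np.array(readout.read_position())[:2]
z=.1665
th=np.radians(185); T=S+.075*np.array([np.cos(th),np.sin(th)])
while z>.160:
    z-=.0005; robot.movel([*T,z],v=.02); robot.pause(.05)
    F=np.array(readout.read_wrist_force())
    if F[2]>2: break
print("home z",z,F.round(1),np.round(readout.read_position(),4))
wind(185,95,z,step=10)
print(readout.read_clock(),np.round(readout.read_position(),4))
E
```

```text
home z 0.166 [-1.1  0.2  2.1] [0.4657 0.1298 0.1662]
175 rad 1.3 tan 1.0 z 1.4
165 rad -2.0 tan 0.4 z 0.2
155 rad -3.2 tan -1.0 z 0.8
145 rad -3.3 tan 1.1 z 0.7
135 rad -2.8 tan -0.4 z 1.0
125 rad -1.8 tan -0.3 z 1.7
115 rad -0.5 tan -0.2 z 2.1
105 rad 0.8 tan 0.1 z 3.0
95 rad 2.5 tan -0.3 z 3.8
17.5083 [0.5342 0.2114 0.1662]
```

It was home at z = 0.166, as expected, and the forces are small. I'll wind the rest.

Run:
```python
from h import *
wind(95,-562.5,.166,step=15,v=.08)
print(readout.read_clock(),np.round(readout.read_position(),4))
a,_=viewer.read_camera("scene"); cv2.imwrite("pics/s2.png",a)
```

```text
80 rad 3.8 tan 0.3 z 3.7
65 rad 4.3 tan 0.9 z 4.7
50 rad 4.2 tan 0.7 z 5.9
35 rad 5.0 tan 0.7 z 5.3
20 rad 4.7 tan 0.7 z 4.7
5 rad 5.6 tan 0.8 z 5.0
-10 rad 5.1 tan -0.1 z 6.7
-25 rad 4.0 tan -0.2 z 4.6
-39 rad 3.1 tan 0.2 z 6.1
-54 rad 3.9 tan 1.3 z 6.0
-69 rad 2.9 tan 0.2 z 6.1
-84 rad 2.3 tan 1.4 z 5.4
-99 rad 1.0 tan 1.0 z 4.1
-114 rad -1.3 tan 1.1 z 3.4
-129 rad -2.7 tan 0.5 z 1.1
-144 rad -4.0 tan -0.4 z -0.5
-159 rad -5.9 tan -0.1 z -1.3
-174 rad -6.5 tan -0.1 z -2.1
-189 rad -6.3 tan -0.0 z -2.0
-204 rad -6.5 tan 0.2 z -0.1
-219 rad -5.0 tan -0.7 z 0.3
-234 rad -4.0 tan 0.3 z 1.6
-249 rad -0.9 tan -0.3 z 3.3
-264 rad 2.6 tan -0.1 z 3.3
-279 rad 2.8 tan -0.0 z 4.6
-294 rad 5.0 tan 0.1 z 5.0
-308 rad 5.6 tan 0.2 z 4.6
-323 rad 4.7 tan -0.3 z 4.7
-338 rad 6.3 tan -0.3 z 5.9
-353 rad 6.1 tan 0.2 z 5.1
-368 rad 4.8 tan -0.1 z 5.8
-383 rad 4.1 tan 0.4 z 5.9
-398 rad 3.8 tan 0.6 z 6.1
-413 rad 3.2 tan 0.2 z 6.9
-428 rad 3.1 tan 1.1 z 6.4
-443 rad 2.4 tan 0.9 z 5.3
-458 rad 1.3 tan 1.5 z 5.0
-473 rad 0.1 tan 0.8 z 4.0
-488 rad -2.1 tan 0.4 z 1.0
-503 rad -4.2 tan 0.3 z -0.4
-518 rad -6.2 tan -0.2 z -1.9
-533 rad -6.3 tan -0.1 z -1.3
-548 rad -7.5 tan 0.5 z -2.0
-562 rad -7.1 tan -0.2 z -1.0
34.7417 [0.4713 0.1652 0.1659]
```

Wound with all forces under 10 N. I'll release, retreat upwards, and measure the final crank angle.

Run:
```python
from h import *
import pickle
fingers.gripper_to(.6); robot.pause(.2); p=np.array(readout.read_position())
print(readout.read_wrist_force())
robot.movel([p[0],p[1],.36],v=.12); robot.goto([.47,.12,.36],[180,0,76]); robot.pause(.3)
c=viewer.calibration("wrist"); q,_=viewer.read_camera("wrist"); cv2.imwrite("pics/f_w.png",q); pickle.dump(c,open("pics/f_w.pkl","wb"))
t,_=viewer.read_camera("top"); cv2.imwrite("pics/f_t.png",t)
s,_=viewer.read_camera("scene"); cv2.imwrite("pics/f_s.png",s)
u,v=proj("wrist",[[.51,.14,.15]],c)[0].astype(int); print(u,v)
o=[max(0,u-70),max(0,v-65)]; print(o)
us,vs=proj("scene",[[.51,.14,.15]])[0].astype(int)
A=cv2.resize(q[o[1]:o[1]+100,o[0]:o[0]+140],None,fx=4,fy=4,interpolation=cv2.INTER_CUBIC)[:400]
B=cv2.resize(s[vs-85:vs+85,us-50:us+50],(235,400)) 
cv2.imwrite("pics/f_c.png",np.hstack([A,B])); print(A.shape,readout.read_clock())
```

```text
[ 0.0849265  -0.38493297 -0.37308095]
312 154
[np.int64(242), np.int64(89)]
(400, 560, 3) 38.2417
```

View pics/f_c.png

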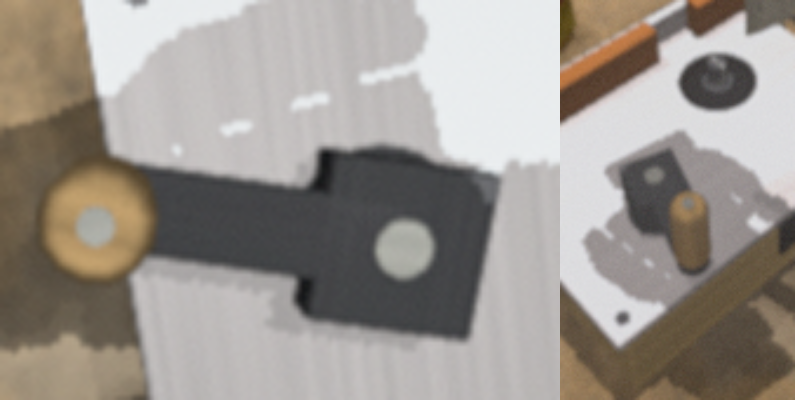

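The crank stands level on the shaft, free of the gripper, and the bit is visibly up. In the crop the arm edges run (150,168)→(320,192) and the hub corners (328,152) to (468,338). I'll compute the final yaw.

Run:
```python
from h import *
import pickle
c=pickle.load(open("pics/f_w.pkl","rb"))
f=lambda P:(np.array(P,float)+.5)/4-.5+np.array([242,89])
A=onplane("wrist",f([(150,168),(320,192),(150,252),(305,274),(95,226),(404,248)]),.150,c)
for i in (0,2): v=A[i]-A[i+1]; print("arm yaw",np.degrees(np.arctan2(v[1],v[0])))
h=onplane("wrist",f([(95,224)]),.211,c)[0]; b=A[5]; v=h-b; print("bolts",h,b,np.hypot(*v[:2]),np.degrees(np.arctan2(v[1],v[0])))
# lift yaw: plate near-edge corners from first wrist picture / fence face via plate mask
for n in("w_sh",):
    k=pickle.load(open(f"pics/{n}.pkl","rb"))
    Q=onplane("wrist",[[232,79],[279,337],[246.5,91],[289,326]],.11,k)
    for i in(0,2): w=Q[i]-Q[i+1]; print("lift yaw",np.degrees(np.arctan2(-w[0],w[1])))
```

```text
arm yaw 158.19511800367385
arm yaw 158.04155966893015
bolts [0.47046607 0.16514561 0.211     ] [0.5402442 0.1365873 0.15     ] 0.07539605330319439 157.74204001468385
lift yaw -4.781883961338648
lift yaw -4.375275829010304
```

The crank's yaw is 158° after 747° of travel. Allowing for the socket play, the shaft should be at about 12.6 rad. The gripper is clear, so I'm handing in.

```bash
python3 -c "
from h import *
print(readout.read_clock()); print(order.hand_in())"
```

```text
38.2417
the job is handed in; nothing more can be done
None
```

The long crank is fully home on the lift shaft and wound two turns clockwise to about 12.6 rad (estimated from the crank's final angle, as the shaft itself is hidden); I let go, never touched the short crank, and handed in at 38 s.

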